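Open the safety cap of a reagent jug and park it in the cap rest

ROBOT

A 7-joint arm with a two-finger parallel gripper is mounted at the origin on the work surface. World frame = base frame: x ahead of the robot, y to its left, z up, the work surface at z = 0. Lengths are in m, angles in degrees, forces in N, time in s.
With the tool pointing down it reaches from about 0.4 to 0.85 m from the base axis. Payload 4.4 kg.
Tool frame: the origin (TCP) lies midway between the tips of the shut fingers; the grasp point (between the pads) lies 19 mm behind it; x points along the fingers, y is the direction in which the jaws open and shut, and the axes are right-handed (so a half turn about x gives the same grasp; the last joint's range is limited). The gripper opens to 94 mm and grips with 3 to 60 N. Pads are 16 mm wide; open, the fingers measure 119 mm over their backs; the gripper's body (75 mm by 177 mm) begins 78 mm behind the grasp point.
Start: joints at [65.329, 36.005, 2.206, 86.941, -1.547, 57.084, -1.146], TCP at [0.232, -0.607, 0.174] pointing down, gripper open.
Joint ranges: [-175.42, 175.42], [-21.48, 121.26], [-71.46, 75.88], [10.55, 141.38], [-63.04, 243.04], [13.31, 113.54], [-168.57, 168.57]. Speed limits (degrees/s): [147.25, 147.25, 180, 180, 180, 180, 180].

INTERFACE

Orientations are given as [roll, pitch, yaw] about the fixed x, y, z axes, in that order (R = Rz(yaw) Ry(pitch) Rx(roll)).
In Python, from bench import * gives the robot as it stands.
- The arm moves only by the tool play_rows, never from a script. Its argument "increments" is a list of rows, each an object of numbers: "wx", "wy", "wz": the turn, a rotation vector about the tool's x, y, z as a fraction of full scale; "tx", "ty", "tz": the shift along the tool's x, y, z as a fraction of full scale; "fingers": the gripper's target within -1 to 1 (fully open at 1, half-way at 0, shut at -1). A call has 1 to 10 rows; each row shifts and turns the pose as measured when the row begins, along the tool's axes as they then stand; what a row does not reach is not made up. Full scale, the value 1, is 0.2 m for a shift and 2 pi rad for a turn. A row lasts 1/8 s, in which the tool goes at most 62.5 mm and 10.7 degrees, less where a joint would pass 70% of its speed; a pose out of reach is approached as far as the arm can. A call with a number of a shift or a turn outside -1 to 1 is refused whole. A call with a gripper value outside its range is refused whole. The fingers move at their own pace and stop on an object; "squeeze" is the grip in N (left out, the last holds). Time passes only in rows, so rows that do not move let the fingers close. It gives the time, the measured TCP pose, the force and the opening at its end, in the units of the state.
- get_state(): the state, without advancing time (a new reading comes with each control period).
- get_image(name): name is "side" or "top"; returns (picture, depth): 480x640x3 uint8, blue, green, red; 480x640 float32, m along the optical axis (not along the pixel's ray), 0 where there is no reading.
- camera_info(name): a dict with "fx", "fy", "cx", "cy" (pixels), "extrinsics" (4x4, takes a point from camera to world coordinates). Camera axes: x right, y down, z forward; pixel columns grow to the right and rows downward; lengths in m; the calibration is good to about 2 mm. A picture is of the moment at which its call begins. camera_info takes no time and is no camera call.
- close_job(): hands the job in, once; it reports no verdict.
Trained networks look in the newest picture that a camera, given by its name, has taken for a name from the list of things; names that differ only in an ending like _2 or _b are one class to them, and where a whole thing is asked for, a point or a joint stands for the part that bears it (a point fixed in the world has none). Each returns a list of dicts, best first, with "conf" (0 to 1); they miss things now and then, are a little off and sometimes report something else, mostly with a low value. They report only what shows in the picture. A call takes as long as a camera call. They do not tell look-alikes from the thing itself.
- find_in(camera, target): "box" ([left, top, width, height] in pixels, round what is visible of it).
- landmark_of(camera, target): "point" ([row, column] in pixels: a listed point, or the origin of a listed thing).
The state is a dict: "time_s": time; "q": joint angles; "dq": joint speeds; "effort": joint torques, N m; "ee_pos": TCP position; "ee_rot": TCP orientation; "contact_force": force on the tool from outside, world axes, zero at the start; "moment": the same for the moment, N m; "finger_gap": finger opening in m.
Only numpy, scipy, OpenCV 4.12 (cv2) and the standard library are available. Lean on these libraries where they do the work, as an engineer would, in place of code of your own. Each camera call takes 0.05 s, during which the arm holds its last target. There are 200 camera calls.

TASK

Open the reagent jug with the orange safety cap: press the cap down firmly and, while it is pressed, turn it anticlockwise (seen from above) until it is free, then lift it off. Park the cap in the steel cap rest, grip bar up: turn two of its six flats parallel to the black jaws, lower it (do not drop it) between them until it sits flat on the base, about midway along the jaws, and let go. Do not touch the jug with the blue cap, and do not shove or tip the tube rack, the amber jar or the tip box.

Things in the scene. Friction and masses are not known exactly. Their poses are not given: they have to be found in the camera images.
- cap_center (a point): Orange safety cap, 66 mm tall, 0.14 kg; point on its axis half-way up. Lower 32 mm: hexagonal cup, 66 mm across flats, 76 across corners; its flat top is 1 mm below this point. On it a grip bar. One pair of flats faces along y (parallel to the bar, which runs along x); z up. At first locked on the jug: about 5 deg of play, cannot be lifted.
- cap_bar (a point): Centre of the cap's upright grip bar, 16 mm above cap_center: 62 mm long along x, 14 mm thick along y, 34 mm tall. Pressed at least 6.5 mm (8 to 9 is best), the cap turns anticlockwise seen from above; it is free once turned 54 to 84 degrees from its start (68 is best; a stop follows). Clockwise is blocked. When free it lifts straight up; raise it 40 mm to clear the neck.
- valve (a joint): Spring valve in the jug's neck, under the cap: metres pressed down from the start height. 0 with the cap locked and not pressed; hard stop at 0.010 with the cap on. Pushes the cap up with about 5 N at 0 and 0.7 N more per mm (about 11 N at 8 to 9 mm). With the cap free or off it rises to -0.003.
- jug_mouth (a point): Square white reagent jug (110 x 110 mm, blue band), fixed in a black tray on the table; this point is on the axis of its round neck, at the rim, 182 mm above the table. The locked cap is on the same axis, its cap_center 19 mm above this point (201 mm above the table), its x axis along this point's x axis.
- jug2_top (a point): The other jug, with a green band and a blue cap of the same shape; fixed, must not be touched. This point is the middle of the top of its grip bar, 234 mm above the table.
- rest_floor (a point): Cap rest: fixed steel plate 120 x 120 x 8 mm with two upright black jaws along its x axis, each 90 mm long, 10 mm thick, inner faces 72 mm apart (y = +-36 mm), tops 21 mm above the plate with a small lead-in. Point: centre of the plate's upper face, 8 mm above the table, midway between the jaws; z up. The parked cap has cap_center 33 mm above it.
- rack_center (a point): White tube rack with capped tubes, 190 mm along its x, 50 mm wide, 93 mm tall, loose; the point is 45 mm above the table. Bystander.
- vial_center (a point): Amber jar with white lid, 48 mm diameter, 95 mm tall, loose; the point is half-way up. Bystander.
- tipbox_center (a point): Blue tip box with grey lid, 118 x 83 x 63 mm, loose; the point is half-way up. Bystander.
Things that resemble listed ones, but are neither listed nor needed, are in the scene too. There is more than one size of the part that bears cap_center; the job needs the largest. Leave any turquoise look-alike of the part that bears valve alone.

How it is judged (in metres and radians):
On the way, in this order (a step that is already met when the one before it is completed fails the run):
1. the cap is turned while pressed down: at least 5 mm below its start height and turned at least 0.4 rad, still on the jug (z of cap_center in the frame of jug_mouth below 0.014 m and angle between the x axis of cap_center and the x axis of jug_mouth, either way round above 0.4 rad and horizontal distance between cap_center and jug_mouth below 0.006 m), for 0.03 s.
2. the cap is lifted clear of the neck (30 mm above its start height) (z of cap_center in the frame of jug_mouth above 0.049 m and contact force between the fingers and cap above 0.5 N), for 0.05 s.
At the end, for the whole second after the job is handed in: The cap stands upright (0.08 rad) on the plate of the cap rest between the jaws: centre 29 to 36 mm above the plate, within 6 mm of the middle across and 25 mm along the jaws, any pair of flats parallel to the jaws within 0.17 rad, released and at rest (z of cap_center in the frame of rest_floor between 0.029 and 0.036 m and y of cap_center in the frame of rest_floor between -0.006 and 0.006 m and x of cap_center in the frame of rest_floor between -0.025 and 0.025 m and (angle between the x axis of cap_center and the x axis of rest_floor, either way round below 0.17 rad or angle between the x axis of cap_center and the x axis of rest_floor, either way round between 0.877 and 1.217 rad) and angle between cap_center's own z axis and vertical below 0.08 rad and linear speed of cap below 0.02 m/s); the robot touches nothing.
It fails at once if the other jug is touched with more than 3 N (contact force between any of the fingers, the arm, cap and jug2 above 3 N).
It fails at once if rack, jar or tip box is moved more than 25 mm or tipped (distance of any of rack_center, vial_center, tipbox_center from where it was at the start of the episode above 0.025 m or angle between any of rack_center, vial_center, tipbox_center's own z axis and vertical above 0.3 rad).
It fails at once if the cap is dropped at the rest: falling faster than 0.5 m/s with no finger on it (contact force between the fingers and cap below 0.1 N and linear speed of cap above 0.5 m/s and distance between cap_center and rest_floor below 0.12 m).
It also fails if it takes over 48 s, if anything falls off the work surface, if the arm or the gripper's body presses on something with over 40 N, if the wrist force passes 120 N, or if a joint passes its speed limit or range.

## Working session

There is one attempt and no reset: what is moved stays moved. The work goes in short steps, Python scripts to look and compute and a tool call to move; the robot and the scene stay as the last step left them, time stands still between calls to the robot, and variables do not carry over. Pictures are saved under pics/ and viewed, about 8 in all and at most 12, crops included, and the job is handed in when it is done.

Besides the shell and the picture viewer there is one more tool, called after "Emit:" as a command line: name --argument value ..., lists and objects as JSON in quotes. play_rows: Moves the arm, as the interface text tells. Its arguments: {"type":"object","properties":{"increments":{"type":"array"},"squeeze":{"type":"number"}},"required":["increments"]}

```bash
mkdir -p pics; ls
python3 - <<'E'
from bench import *
import cv2,numpy as np
for n in("side","top"):
    im,d=get_image(n); cv2.imwrite(f"pics/{n}0.png",im); np.save(f"{n}0.npy",d)
    c=camera_info(n);print(n,c["fx"],c["cx"],c["cy"],np.round(c["extrinsics"],3).tolist())
    for t in ("cap_center","cap_bar","jug_mouth","jug2_top","rest_floor"):
        print(t,[(np.round(r["point"]).tolist(),round(r["conf"],2)) for r in landmark_of(n,t)])
s=get_state();print(s["time_s"],s["ee_pos"],s["ee_rot"],s["finger_gap"],s["contact_force"])
E
```

```text
pics
side 438.67750062276735 325.67522347452035 239.5175140333939 [[0.888, -0.343, 0.307, 0.262], [-0.46, -0.681, 0.57, -0.428], [0.014, -0.647, -0.762, 0.894], [0.0, 0.0, 0.0, 1.0]]
cap_center [([282.0, 302.0], 0.7), ([256.0, 411.0], 0.66), ([214.0, 350.0], 0.63)]
cap_bar [([277.0, 301.0], 0.68), ([210.0, 353.0], 0.62), ([253.0, 411.0], 0.6)]
jug_mouth [([132.0, 259.0], 0.98), ([353.0, 266.0], 0.83), ([222.0, 350.0], 0.72)]
jug2_top [([270.0, 434.0], 0.83), ([221.0, 349.0], 0.27)]
rest_floor [([253.0, 261.0], 0.66)]
top 478.44089830228785 321.29916051105647 243.87874247609548 [[0.012, -0.994, 0.109, 0.455], [-1.0, -0.012, 0.003, 0.125], [-0.002, -0.11, -0.994, 1.274], [0.0, 0.0, 0.0, 1.0]]
cap_center [([175.0, 338.0], 0.66), ([221.0, 321.0], 0.65), ([277.0, 324.0], 0.6)]
cap_bar [([219.0, 326.0], 0.93), ([278.0, 320.0], 0.75), ([218.0, 322.0], 0.65)]
jug_mouth [([351.0, 413.0], 0.83), ([246.0, 154.0], 0.71), ([220.0, 322.0], 0.61)]
jug2_top [([199.0, 421.0], 0.69)]
rest_floor [([297.0, 268.0], 0.81)]
0.6 [ 0.2319319  -0.60722034  0.17448724] [165.49240405  89.99609245   6.39187324] 0.09380385364348469 [-0.97395366  0.03630686 -0.35174555]
```

View pics/side0.png

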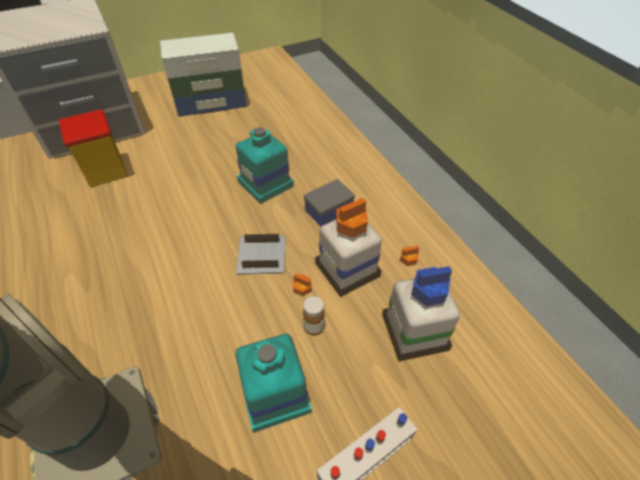

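View pics/top0.png

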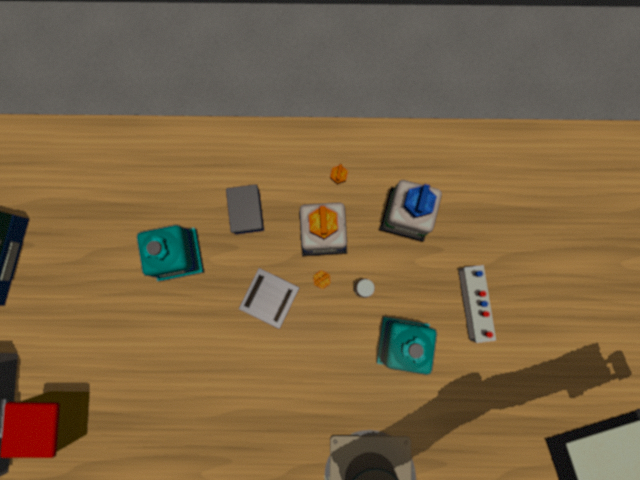

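The orange candidates, in top-view pixels, are (322,222), (338,174) and (321,279). Only (322,222) is large and sits on the white jug with the blue band. The other two are small loose caps on the table. I'll measure it and confirm in a crop.

```bash
cat > h.py <<'E'
from bench import *
import cv2,numpy as np
def cloud(n,d):
    c=camera_info(n); v,u=np.mgrid[:480,:640]
    P=np.stack([(u-c["cx"])/c["fx"]*d,(v-c["cy"])/c["fy"]*d,d],-1)
    T=np.array(c["extrinsics"]); return P@T[:3,:3].T+T[:3,3]
def rect(p):
    r=cv2.minAreaRect((p[:,:2]*1000).astype(np.float32)); return np.round(r[0],1),np.round(r[1],1),round(r[2],1)
E
python3 - <<'E'
from h import *
for n in("side","top"):
    im=cv2.imread(f"pics/{n}0.png");d=np.load(f"{n}0.npy");W=cloud(n,d)
    hsv=cv2.cvtColor(im,cv2.COLOR_BGR2HSV);ok=d>0
    og=(hsv[...,0]<22)&(hsv[...,1]>200)&(hsv[...,2]>90)&ok
    q=W[og&(W[...,2]>.1)&(W[...,0]>.3)]
    print(n,len(q),np.percentile(q[:,2],[1,10,30,50,70,90,99]).round(3))
    bar=q[(q[:,2]>.225)];hx=q[q[:,2]>.19]
    print("bar",len(bar),rect(bar),bar.mean(0).round(4)); print("hex",rect(hx),hx.mean(0).round(4))
    # others: white jug top, rest, jug2, etc by height regions
    roi=lambda u0,u1,v0,v1,z0,z1:W[v0:v1,u0:u1][(ok[v0:v1,u0:u1])&(W[v0:v1,u0:u1,2]>z0)&(W[v0:v1,u0:u1,2]<z1)]
    b={"top":dict(rest=(232,305,262,335,.004,.015),jaws=(232,305,262,335,.022,.04),blue=(375,445,175,245,.22,.26),jar=(350,380,272,302,.08,.12),tip=(220,268,178,240,.05,.08),rack=(450,500,258,348,.05,.12),jugtop=(295,355,195,260,.1,.165),tq=(375,445,310,380,.05,.3)),
       "side":dict(rest=(232,292,228,278,.004,.015),jaws=(232,292,228,278,.022,.04))}[n]
    for k,a in b.items():
        p=roi(*a)
        if len(p)>5: print(k,len(p),rect(p),p.mean(0).round(3))
im=cv2.imread("pics/top0.png")
a=cv2.resize(im[150:330,230:450],None,fx=3.2,fy=3.2,interpolation=cv2.INTER_CUBIC);cv2.imwrite("pics/crop1.png",a)
E
```

```text
side 393 [0.197 0.199 0.201 0.202 0.221 0.235 0.237]
bar 117 (array([621.4, 124.8]), array([58.8, 12.3]), 1.4) [0.6198 0.1246 0.2342]
hex (array([618.9, 116.5]), array([53.8, 61.4]), 63.2) [0.6197 0.1155 0.211 ]
rest 1391 (array([452.2, 277.2]), array([162.7, 154.8]), 64.9) [0.447 0.262 0.009]
jaws 363 (array([447.7, 266.7]), array([99.8, 88.8]), 65.0) [0.449 0.27  0.028]
top 582 [0.193 0.197 0.199 0.201 0.205 0.234 0.237]
bar 163 (array([623.5, 125.4]), array([58.9, 13.3]), 0.7) [0.623  0.1253 0.2335]
hex (array([620.6, 125.9]), array([65. , 61.4]), 4.4) [0.6213 0.1253 0.2093]
rest 1707 (array([449.9, 267.8]), array([188.7, 189.3]), 0.7) [0.45  0.265 0.008]
jaws 336 (array([450.5, 265.5]), array([97.4, 88.8]), 65.0) [0.451 0.266 0.028]
blue 199 (array([676.4, -96.6]), array([14. , 61.5]), 75.3) [ 0.676 -0.096  0.233]
jar 243 (array([478.3,  19.2]), array([41.4, 41.7]), 42.1) [0.479 0.019 0.094]
tip 1475 (array([680.2, 330. ]), array([118.8,  83.6]), 8.1) [0.679 0.329 0.062]
rack 1510 (array([ 443.3, -272.9]), array([190.2,  52.3]), 8.1) [ 0.443 -0.271  0.061]
jugtop 1313 (array([626. , 125.3]), array([111.4, 110. ]), 4.1) [0.616 0.125 0.143]
tq 2458 (array([338.9, -84.3]), array([112. , 111.3]), 81.9) [ 0.342 -0.077  0.148]
```

View pics/crop1.png

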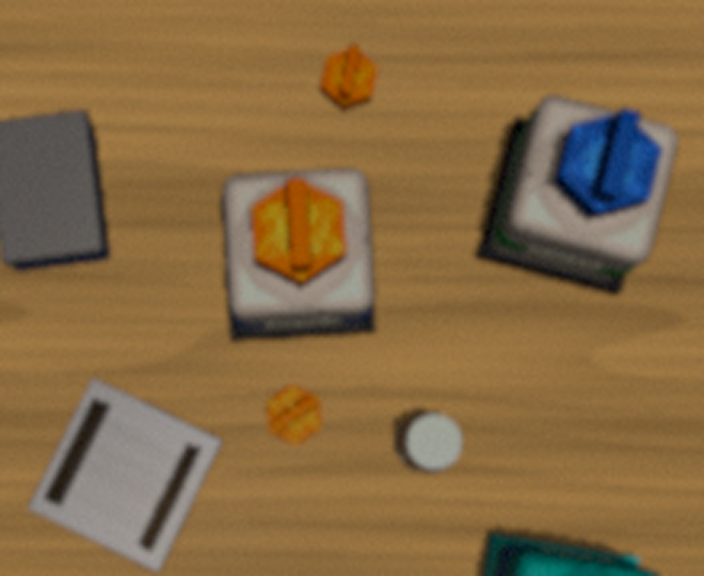

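The crop shows the big cap at crop (298,230) on the white jug with the blue band, so this is the target. The loose small caps are at crop (349,77) and (293,414), and the jaws of the rest run from crop (50,500) to (105,405). Next I'll refine the angles and plan the approach.

```bash
cat >> h.py <<'E'
from scipy.spatial.transform import Rotation as R
def rot(s): return R.from_euler("xyz",s["ee_rot"],degrees=True).as_matrix()
def plan(target,phi,n,tilt=True):
    """rows to reach target with tool y at world angle phi (deg), tool down"""
    s=get_state();A=rot(s);p=np.array(s["ee_pos"]);f=np.radians(phi)
    y=np.array([np.cos(f),np.sin(f),0]);x=np.array([0,0,-1.]);B=np.stack([x,y,np.cross(x,y)],1)
    rv=R.from_matrix(A.T@B).as_rotvec();step=(np.array(target)-p)/n
    print("pos",p.round(4),"phi",np.degrees(np.arctan2(A[1,1],A[0,1])).round(2),"turn",np.degrees(rv).round(1),"q",np.round(s["q"],1),"F",np.round(s["contact_force"],1),"gap",round(s["finger_gap"],4),"t",round(s["time_s"],2))
    for i in range(n):
        t=A.T@step/.2;w=rv/n/2/np.pi
        print('{"tx":%.4f,"ty":%.4f,"tz":%.4f,"wx":%.4f,"wy":%.4f,"wz":%.4f}'%(*t,*w))
        A=A@R.from_rotvec(rv/n).as_matrix()
E
python3 - <<'E'
from h import *
for n in("side","top"):
    im=cv2.imread(f"pics/{n}0.png");d=np.load(f"{n}0.npy");W=cloud(n,d)
    a=(232,305,262,335) if n=="top" else (232,292,228,278)
    w=W[a[2]:a[3],a[0]:a[1]].reshape(-1,3);w=w[(w[:,2]>.022)&(w[:,2]<.04)]
    c=w.mean(0);t=np.radians(-25);s=-(w[:,0]-c[0])*np.sin(t)+(w[:,1]-c[1])*np.cos(t)
    for m in (s>20,s<-20):
        r=cv2.fitLine(w[m][:,:2].astype(np.float32),cv2.DIST_HUBER,0,.01,.01).ravel();print(n,m.sum(),np.degrees(np.arctan2(r[1],r[0])),rect(w[m]),w[m].mean(0))
    hsv=cv2.cvtColor(im,cv2.COLOR_BGR2HSV)
    og=(hsv[...,0]<22)&(hsv[...,1]>200)&(hsv[...,2]>90)&(d>0)&(W[...,2]>.225)&(W[...,0]>.3)
    r=cv2.fitLine(W[og][:,:2].astype(np.float32),cv2.DIST_HUBER,0,.01,.01).ravel();print("bar",np.degrees(np.arctan2(r[1],r[0])))
plan([.622,.125,.32],0,1)
E
```

```text
Traceback (most recent call last):
cv2.error: OpenCV(4.12.0) /io/opencv/modules/imgproc/src/linefit.cpp:50: error: (-215:Assertion failed) count > 0 in function 'fitLine2D_wods'
```

Run:
```python
from h import *
for n in("side","top"):
    im=cv2.imread(f"pics/{n}0.png");d=np.load(f"{n}0.npy");W=cloud(n,d)
    a=(232,305,262,335) if n=="top" else (232,292,228,278)
    w=W[a[2]:a[3],a[0]:a[1]].reshape(-1,3);w=w[(w[:,2]>.022)&(w[:,2]<.04)]
    c=w.mean(0);t=np.radians(-25);s=-(w[:,0]-c[0])*np.sin(t)+(w[:,1]-c[1])*np.cos(t)
    for m in (s>.02,s<-.02):
        r=cv2.fitLine(w[m][:,:2].astype(np.float32),cv2.DIST_HUBER,0,.01,.01).ravel();print(n,m.sum(),np.degrees(np.arctan2(r[1],r[0])),rect(w[m]),w[m].mean(0))
    hsv=cv2.cvtColor(im,cv2.COLOR_BGR2HSV)
    og=(hsv[...,0]<22)&(hsv[...,1]>200)&(hsv[...,2]>90)&(d>0)&(W[...,2]>.225)&(W[...,0]>.3)
    r=cv2.fitLine(W[og][:,:2].astype(np.float32),cv2.DIST_HUBER,0,.01,.01).ravel();print("bar",np.degrees(np.arctan2(r[1],r[0])))
plan([.622,.125,.32],0,1)
```

```text
side 197 -25.049852 (array([465.2, 304.5]), array([15. , 88.5]), 63.5) [0.464366   0.30512143 0.02818312]
side 166 -24.937908 (array([430.7, 229.8]), array([16.1, 88.8]), 62.8) [0.43033105 0.22821255 0.02853915]
bar 2.5599654
top 169 -25.140415 (array([468.4, 303.8]), array([12.8, 88.7]), 64.5) [0.46882449 0.30362663 0.02823048]
top 167 -25.111849 (array([432.7, 227.3]), array([13.1, 88.8]), 65.2) [0.43261488 0.2271092  0.02834696]
bar 4.3581133
pos [ 0.2319 -0.6072  0.1745] phi -69.1 turn [-69.1  -0.   -0. ] q [65.3 36.   2.2 86.9 -1.5 57.1 -1.1] F [-1.   0.  -0.4] gap 0.0938 t 0.6
{"tx":-0.7274,"ty":-2.7245,"tz":-3.1281,"wx":-0.1919,"wy":-0.0000,"wz":-0.0000}
```

```bash
python3 -c "
from h import *
plan([.45,-.2,.33],-86.5,10)"
```

```text
pos [ 0.2319 -0.6072  0.1745] phi -69.1 turn [17.4 -0.  -0. ] q [65.3 36.   2.2 86.9 -1.5 57.1 -1.1] F [-1.   0.  -0.4] gap 0.0938 t 0.6
{"tx":-0.0777,"ty":-0.1513,"tz":-0.1745,"wx":0.0048,"wy":-0.0000,"wz":-0.0000}
{"tx":-0.0777,"ty":-0.1565,"tz":-0.1698,"wx":0.0048,"wy":-0.0000,"wz":-0.0000}
{"tx":-0.0777,"ty":-0.1616,"tz":-0.1650,"wx":0.0048,"wy":-0.0000,"wz":-0.0000}
{"tx":-0.0778,"ty":-0.1666,"tz":-0.1600,"wx":0.0048,"wy":-0.0000,"wz":-0.0000}
{"tx":-0.0778,"ty":-0.1713,"tz":-0.1549,"wx":0.0048,"wy":-0.0000,"wz":-0.0000}
{"tx":-0.0778,"ty":-0.1760,"tz":-0.1496,"wx":0.0048,"wy":-0.0000,"wz":-0.0000}
{"tx":-0.0778,"ty":-0.1804,"tz":-0.1442,"wx":0.0048,"wy":-0.0000,"wz":-0.0000}
{"tx":-0.0778,"ty":-0.1847,"tz":-0.1386,"wx":0.0048,"wy":-0.0000,"wz":-0.0000}
{"tx":-0.0778,"ty":-0.1889,"tz":-0.1330,"wx":0.0048,"wy":-0.0000,"wz":-0.0000}
{"tx":-0.0778,"ty":-0.1928,"tz":-0.1272,"wx":0.0048,"wy":-0.0000,"wz":-0.0000}
```

Emit:
play_rows --increments '[{"tx": -0.12,"ty": -0.15,"tz": -0.17,"wx": 0.005},{"tx": -0.12,"ty": -0.155,"tz": -0.17,"wx": 0.005},{"tx": -0.12,"ty": -0.16,"tz": -0.165,"wx": 0.005},{"tx": -0.12,"ty": -0.165,"tz": -0.16,"wx": 0.005},{"tx": -0.1,"ty": -0.17,"tz": -0.155,"wx": 0.005},{"tx": -0.1,"ty": -0.175,"tz": -0.15,"wx": 0.005},{"tx": -0.1,"ty": -0.18,"tz": -0.145,"wx": 0.005},{"tx": -0.02,"ty": -0.185,"tz": -0.14,"wx": 0.005},{"tx": 0,"ty": -0.19,"tz": -0.135,"wx": 0.005},{"tx": 0,"ty": -0.19,"tz": -0.13,"wx": 0.004}]'

```text
invalid input
```

```bash
python3 -c "
from h import *
plan([.622,.125,.30],-86.5,9)"
```

```text
pos [ 0.2319 -0.6072  0.1745] phi -69.1 turn [17.4 -0.  -0. ] q [65.3 36.   2.2 86.9 -1.5 57.1 -1.1] F [-1.   0.  -0.4] gap 0.0938 t 0.6
{"tx":-0.0697,"ty":-0.3027,"tz":-0.3476,"wx":0.0054,"wy":-0.0000,"wz":-0.0000}
{"tx":-0.0697,"ty":-0.3143,"tz":-0.3372,"wx":0.0054,"wy":-0.0000,"wz":-0.0000}
{"tx":-0.0697,"ty":-0.3255,"tz":-0.3264,"wx":0.0054,"wy":-0.0000,"wz":-0.0000}
{"tx":-0.0697,"ty":-0.3363,"tz":-0.3152,"wx":0.0054,"wy":-0.0000,"wz":-0.0000}
{"tx":-0.0697,"ty":-0.3467,"tz":-0.3037,"wx":0.0054,"wy":-0.0000,"wz":-0.0000}
{"tx":-0.0697,"ty":-0.3568,"tz":-0.2918,"wx":0.0054,"wy":-0.0000,"wz":-0.0000}
{"tx":-0.0697,"ty":-0.3664,"tz":-0.2796,"wx":0.0054,"wy":-0.0000,"wz":-0.0000}
{"tx":-0.0697,"ty":-0.3756,"tz":-0.2671,"wx":0.0054,"wy":-0.0000,"wz":-0.0000}
{"tx":-0.0697,"ty":-0.3844,"tz":-0.2542,"wx":0.0054,"wy":-0.0000,"wz":-0.0000}
```

The call was refused, so each row probably needs every key.

Emit:
play_rows --increments '[{"wx": 0.005,"wy": 0,"wz": 0,"tx": -0.12,"ty": -0.15,"tz": -0.17,"fingers": 1},{"wx": 0.005,"wy": 0,"wz": 0,"tx": -0.12,"ty": -0.155,"tz": -0.17,"fingers": 1},{"wx": 0.005,"wy": 0,"wz": 0,"tx": -0.12,"ty": -0.16,"tz": -0.165,"fingers": 1},{"wx": 0.005,"wy": 0,"wz": 0,"tx": -0.12,"ty": -0.165,"tz": -0.16,"fingers": 1},{"wx": 0.005,"wy": 0,"wz": 0,"tx": -0.1,"ty": -0.17,"tz": -0.155,"fingers": 1},{"wx": 0.005,"wy": 0,"wz": 0,"tx": -0.1,"ty": -0.175,"tz": -0.15,"fingers": 1},{"wx": 0.005,"wy": 0,"wz": 0,"tx": -0.1,"ty": -0.18,"tz": -0.145,"fingers": 1},{"wx": 0.005,"wy": 0,"wz": 0,"tx": -0.02,"ty": -0.185,"tz": -0.14,"fingers": 1},{"wx": 0.005,"wy": 0,"wz": 0,"tx": 0,"ty": -0.19,"tz": -0.135,"fingers": 1},{"wx": 0.004,"wy": 0,"wz": 0,"tx": 0,"ty": -0.19,"tz": -0.13,"fingers": 1}]'

```text
time_s: 1.85
ee_pos: [0.4612, -0.1956, 0.3406]
ee_rot: [150.4, 89.7, -27.3]
contact_force: [0.5, -0.3, -0.1]
finger_gap: 0.0938
```

```bash
python3 -c "
from h import *
plan([.622,.125,.30],-86.5,9)"
```

```text
pos [ 0.4612 -0.1956  0.3406] phi -87.78 turn [-1.3 -0.3 -0.2] q [ 20.4  14.4  -0.9  95.6   0.3  69.7 -68.3] F [ 0.5 -0.3 -0.1] gap 0.0938 t 1.85
{"tx":0.0225,"ty":-0.1746,"tz":-0.0961,"wx":-0.0004,"wy":-0.0001,"wz":-0.0001}
{"tx":0.0226,"ty":-0.1744,"tz":-0.0965,"wx":-0.0004,"wy":-0.0001,"wz":-0.0001}
{"tx":0.0226,"ty":-0.1741,"tz":-0.0970,"wx":-0.0004,"wy":-0.0001,"wz":-0.0001}
{"tx":0.0226,"ty":-0.1739,"tz":-0.0974,"wx":-0.0004,"wy":-0.0001,"wz":-0.0001}
{"tx":0.0226,"ty":-0.1736,"tz":-0.0978,"wx":-0.0004,"wy":-0.0001,"wz":-0.0001}
{"tx":0.0226,"ty":-0.1734,"tz":-0.0983,"wx":-0.0004,"wy":-0.0001,"wz":-0.0001}
{"tx":0.0226,"ty":-0.1731,"tz":-0.0987,"wx":-0.0004,"wy":-0.0001,"wz":-0.0001}
{"tx":0.0226,"ty":-0.1729,"tz":-0.0992,"wx":-0.0004,"wy":-0.0001,"wz":-0.0001}
{"tx":0.0226,"ty":-0.1726,"tz":-0.0996,"wx":-0.0004,"wy":-0.0001,"wz":-0.0001}
```

Emit:
play_rows --increments '[{"wx": -0.0004,"wy": -0.0001,"wz": -0.0001,"tx": 0,"ty": -0.175,"tz": -0.096,"fingers": 1},{"wx": -0.0004,"wy": -0.0001,"wz": -0.0001,"tx": 0,"ty": -0.175,"tz": -0.096,"fingers": 1},{"wx": -0.0004,"wy": -0.0001,"wz": -0.0001,"tx": 0,"ty": -0.174,"tz": -0.097,"fingers": 1},{"wx": -0.0004,"wy": -0.0001,"wz": -0.0001,"tx": 0,"ty": -0.174,"tz": -0.097,"fingers": 1},{"wx": -0.0004,"wy": -0.0001,"wz": -0.0001,"tx": 0,"ty": -0.174,"tz": -0.098,"fingers": 0.5},{"wx": -0.0004,"wy": -0.0001,"wz": -0.0001,"tx": 0,"ty": -0.173,"tz": -0.098,"fingers": 0},{"wx": -0.0004,"wy": -0.0001,"wz": -0.0001,"tx": 0,"ty": -0.173,"tz": -0.099,"fingers": 0},{"wx": -0.0004,"wy": -0.0001,"wz": -0.0001,"tx": 0.1,"ty": -0.173,"tz": -0.099,"fingers": 0},{"wx": -0.0004,"wy": -0.0001,"wz": -0.0001,"tx": 0.1,"ty": -0.173,"tz": -0.1,"fingers": 0},{"wx": 0,"wy": 0,"wz": 0,"tx": 0,"ty": 0,"tz": 0,"fingers": 0}]'

```text
time_s: 3.1
ee_pos: [0.6267, 0.1408, 0.3014]
ee_rot: [-133.0, 89.7, 50.9]
contact_force: [-0.1, -0.4, 0.0]
finger_gap: 0.0473
```

```bash
python3 -c "
from h import *
plan([.622,.125,.206],-86.5,4)
im,d=get_image('side');cv2.imwrite('pics/side1.png',cv2.resize(im[120:300,240:460],None,fx=3.2,fy=3.2,interpolation=cv2.INTER_CUBIC))"
```

```text
pos [0.6267 0.1408 0.3014] phi -86.15 turn [ 0.3 -0.2  0.2] q [ -10.3   29.7   -8.1   77.7    4.    72.6 -104.7] F [-0.1 -0.4  0. ] gap 0.0473 t 3.1
{"tx":0.1192,"ty":0.0198,"tz":0.0076,"wx":0.0002,"wy":-0.0001,"wz":0.0001}
{"tx":0.1192,"ty":0.0197,"tz":0.0075,"wx":0.0002,"wy":-0.0001,"wz":0.0001}
{"tx":0.1192,"ty":0.0196,"tz":0.0074,"wx":0.0002,"wy":-0.0001,"wz":0.0001}
{"tx":0.1192,"ty":0.0195,"tz":0.0072,"wx":0.0002,"wy":-0.0001,"wz":0.0001}
```

View pics/side1.png

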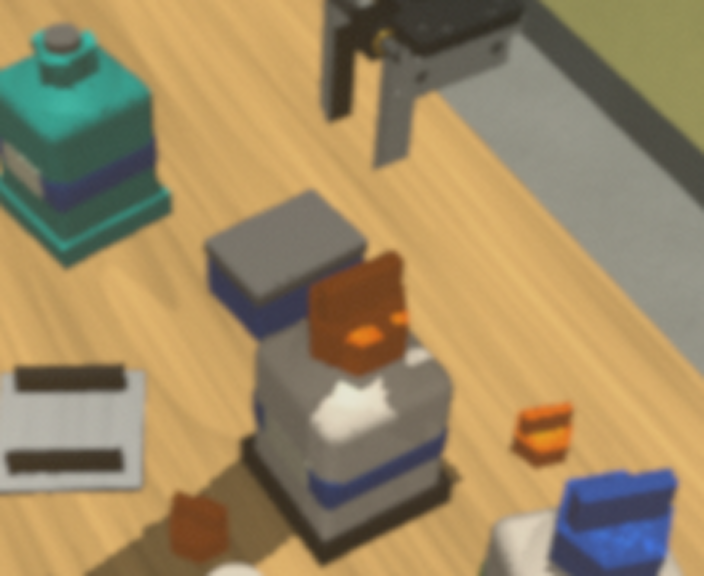

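The open fingers (crop 340–400, 60–160) hang above the cap bar (crop 357,300). They are slightly past it in y, as the pose reading also says. I'll correct that and descend.

Emit:
play_rows --increments '[{"wx": 0.0004,"wy": -0.0003,"wz": 0.0003,"tx": 0.08,"ty": 0.039,"tz": 0.015,"fingers": -0.1},{"wx": 0.0004,"wy": -0.0002,"wz": 0.0002,"tx": 0.1,"ty": 0.039,"tz": 0.015,"fingers": -0.1},{"wx": 0,"wy": 0,"wz": 0,"tx": 0.07,"ty": 0,"tz": 0,"fingers": -0.1},{"wx": 0,"wy": 0,"wz": 0,"tx": 0,"ty": 0,"tz": 0,"fingers": -0.1}]'

```text
time_s: 3.65
ee_pos: [0.6234, 0.1164, 0.2549]
ee_rot: [150.7, 89.5, -26.2]
contact_force: [0.2, -0.0, 0.3]
finger_gap: 0.0422
```

```bash
python3 -c "
from h import *
plan([.622,.125,.202],-86.5,2)"
```

```text
pos [0.6234 0.1164 0.2549] phi -86.97 turn [-0.5 -0.4 -0.2] q [  -8.7   30.5   -7.6   83.8    4.6   65.7 -104.1] F [ 0.2 -0.   0.3] gap 0.0422 t 3.65
{"tx":0.1321,"ty":-0.0222,"tz":0.0034,"wx":-0.0007,"wy":-0.0006,"wz":-0.0003}
{"tx":0.1321,"ty":-0.0219,"tz":0.0028,"wx":-0.0007,"wy":-0.0006,"wz":-0.0003}
```

Emit:
play_rows --increments '[{"wx": 0,"wy": 0,"wz": 0,"tx": 0,"ty": 0,"tz": 0,"fingers": -0.1},{"wx": -0.0005,"wy": -0.0006,"wz": -0.0003,"tx": 0,"ty": -0.04,"tz": 0.006,"fingers": -0.1},{"wx": 0,"wy": 0,"wz": 0,"tx": 0,"ty": 0,"tz": 0,"fingers": -0.1},{"wx": 0,"wy": 0,"wz": 0,"tx": 0,"ty": 0,"tz": 0,"fingers": -0.1}]'

```text
time_s: 4.15
ee_pos: [0.6232, 0.1259, 0.2574]
ee_rot: [173.7, 89.6, -3.0]
contact_force: [0.3, 0.1, -0.3]
finger_gap: 0.0426
```

```bash
python3 -c "
from h import *
plan([.622,.125,.202],-86.5,4)"
```

```text
pos [0.6232 0.1259 0.2574] phi -86.74 turn [-0.2 -0.4 -0. ] q [  -9.4   30.5   -7.8   83.3    4.5   66.1 -104.6] F [ 0.3  0.1 -0.3] gap 0.0426 t 4.15
{"tx":0.0693,"ty":0.0010,"tz":0.0020,"wx":-0.0002,"wy":-0.0003,"wz":-0.0000}
{"tx":0.0693,"ty":0.0010,"tz":0.0019,"wx":-0.0002,"wy":-0.0003,"wz":-0.0000}
{"tx":0.0693,"ty":0.0010,"tz":0.0018,"wx":-0.0002,"wy":-0.0003,"wz":-0.0000}
{"tx":0.0693,"ty":0.0010,"tz":0.0016,"wx":-0.0002,"wy":-0.0003,"wz":-0.0000}
```

Emit:
play_rows --increments '[{"wx": -0.0002,"wy": -0.0003,"wz": 0,"tx": 0.07,"ty": 0.001,"tz": 0.002,"fingers": -0.1},{"wx": -0.0002,"wy": -0.0003,"wz": 0,"tx": 0.07,"ty": 0.001,"tz": 0.002,"fingers": -0.1},{"wx": -0.0002,"wy": -0.0003,"wz": 0,"tx": 0.06,"ty": 0.001,"tz": 0.002,"fingers": -0.1},{"wx": 0,"wy": 0,"wz": 0,"tx": 0.03,"ty": 0,"tz": 0,"fingers": -0.1},{"wx": 0,"wy": 0,"wz": 0,"tx": 0,"ty": 0,"tz": 0,"fingers": -0.1},{"wx": 0,"wy": 0,"wz": 0,"tx": 0,"ty": 0,"tz": 0,"fingers": -0.1}]'

```text
time_s: 4.9
ee_pos: [0.6214, 0.1247, 0.2069]
ee_rot: [56.6, 89.9, -119.9]
contact_force: [-1.1, 0.5, -1.0]
finger_gap: 0.0421
```

```bash
python3 -c "
from h import *
plan([.622,.125,.202],-86.5,1)"
```

```text
pos [0.6214 0.1247 0.2069] phi -86.52 turn [-0.   0.1 -0.1] q [  -9.3   33.    -7.7   87.2    4.9   60.2 -104.8] F [-1.1  0.5 -1. ] gap 0.0421 t 4.9
{"tx":0.0243,"ty":-0.0012,"tz":-0.0029,"wx":-0.0000,"wy":0.0001,"wz":-0.0002}
```

Emit:
play_rows --increments '[{"wx": 0,"wy": 0,"wz": 0,"tx": 0.015,"ty": 0,"tz": 0,"fingers": -1},{"wx": 0,"wy": 0,"wz": 0,"tx": 0,"ty": 0,"tz": 0,"fingers": -1},{"wx": 0,"wy": 0,"wz": 0,"tx": 0,"ty": 0,"tz": 0,"fingers": -1},{"wx": 0,"wy": 0,"wz": 0,"tx": 0,"ty": 0,"tz": 0,"fingers": -1},{"wx": 0,"wy": 0,"wz": 0,"tx": 0,"ty": 0,"tz": 0,"fingers": -1}]' --squeeze 45

```text
time_s: 5.52
ee_pos: [0.6222, 0.1249, 0.2049]
ee_rot: [144.0, 89.9, -32.6]
contact_force: [-0.7, -0.1, 0.2]
finger_gap: 0.0006
```

```bash
python3 -c "
from h import *
plan([.622,.125,.202],-86.5,1)"
```

```text
pos [0.6222 0.1249 0.2049] phi -86.52 turn [-0.  -0.1 -0.1] q [  -9.3   33.1   -7.7   87.4    5.    59.8 -104.8] F [-0.7 -0.1  0.2] gap 0.0006 t 5.53
{"tx":0.0145,"ty":-0.0004,"tz":0.0011,"wx":-0.0001,"wy":-0.0002,"wz":-0.0002}
```

The gap is 0.6 mm, so the fingers closed on nothing. I'll take a look.

```bash
python3 -c "
from h import *
im,d=get_image('side');a=cv2.resize(im[170:300,270:450],None,fx=2.2,fy=2.2,interpolation=cv2.INTER_CUBIC)
im2,d2=get_image('top');b=cv2.resize(im2[150:280,230:410],None,fx=2.2,fy=2.2,interpolation=cv2.INTER_CUBIC)
np.save('side2.npy',d);cv2.imwrite('pics/s2raw.png',im)
cv2.imwrite('pics/two2.png',np.hstack([a,b]))"
```

```text
(no output)
```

View pics/two2.png

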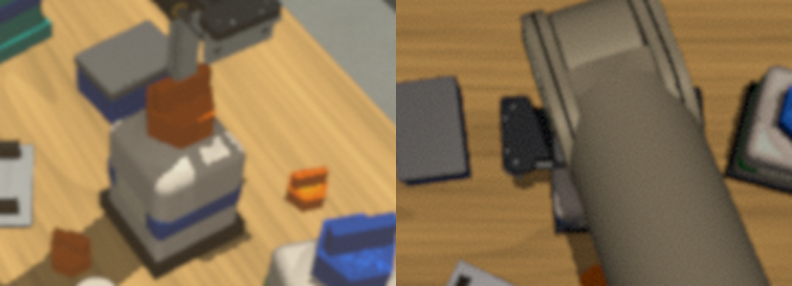

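```bash
python3 -c "
from h import *
im=cv2.imread('pics/s2raw.png');d=np.load('side2.npy');W=cloud('side',d)
c=camera_info('side');T=np.linalg.inv(c['extrinsics'])
def pr(p):
    q=T[:3,:3]@np.array(p)+T[:3,3];return np.round([c['fx']*q[0]/q[2]+c['cx'],c['fy']*q[1]/q[2]+c['cy']],1),q[2].round(3)
for p in ([.6267,.1408,.3014],[.622,.125,.205],[.622,.125,.234],[.622,.125,.26]):print(p,pr(p))
for v in range(172,212,4):
    print(v,[(u,*(W[v,u]*1000).round().astype(int)) for u in range(342,366,3)])
hsv=cv2.cvtColor(im,cv2.COLOR_BGR2HSV)
og=(hsv[...,0]<22)&(hsv[...,1]>180)&(d>0)&(W[...,2]>.15)&(W[...,0]>.5);q=W[og]
for z in (.19,.2,.21,.22,.23,.24):
  m=abs(q[:,2]-z)<.005
  print(z,m.sum(),q[m].min(0).round(3) if m.any() else '',q[m].max(0).round(3) if m.any() else '')
"
```

```text
[0.6267, 0.1408, 0.3014] (array([352.5, 175.9]), np.float64(0.888))
[0.622, 0.125, 0.205] (array([351.5, 214.6]), np.float64(0.951))
[0.622, 0.125, 0.234] (array([352.3, 205.1]), np.float64(0.929))
[0.622, 0.125, 0.26] (array([353.1, 196.2]), np.float64(0.909))
172 [(342, np.int64(588), np.int64(118), np.int64(344)), (345, np.int64(588), np.int64(107), np.int64(353)), (348, np.int64(591), np.int64(101), np.int64(357)), (351, np.int64(597), np.int64(101), np.int64(354)), (354, np.int64(603), np.int64(100), np.int64(353)), (357, np.int64(612), np.int64(103), np.int64(347)), (360, np.int64(601), np.int64(77), np.int64(371)), (363, np.int64(601), np.int64(68), np.int64(378))]
176 [(342, np.int64(783), np.int64(444), np.int64(0)), (345, np.int64(587), np.int64(105), np.int64(345)), (348, np.int64(591), np.int64(100), np.int64(348)), (351, np.int64(595), np.int64(96), np.int64(349)), (354, np.int64(599), np.int64(92), np.int64(351)), (357, np.int64(612), np.int64(103), np.int64(337)), (360, np.int64(620), np.int64(104), np.int64(333)), (363, np.int64(597), np.int64(61), np.int64(376))]
180
[... 2926 characters left out ...]
, np.int64(599), np.int64(129), np.int64(232)), (345, np.int64(604), np.int64(124), np.int64(235)), (348, np.int64(610), np.int64(122), np.int64(234)), (351, np.int64(617), np.int64(122), np.int64(230)), (354, np.int64(262), np.int64(-428), np.int64(894)), (357, np.int64(633), np.int64(122), np.int64(223)), (360, np.int64(639), np.int64(120), np.int64(222)), (363, np.int64(648), np.int64(122), np.int64(216))]
0.19 82 [0.589 0.092 0.185] [0.641 0.124 0.195]
0.2 304 [0.587 0.092 0.195] [0.652 0.152 0.205]
0.21 79 [0.592 0.118 0.205] [0.652 0.13  0.215]
0.22 74 [0.591 0.118 0.215] [0.648 0.129 0.225]
0.23 95 [0.592 0.117 0.225] [0.65  0.13  0.235]
0.24 12 [0.593 0.118 0.235] [0.648 0.129 0.237]
```

The closed fingertips actually end just above the bar. Finger pixels reach down to z≈0.24 at (351,204), and the bar top still shows below them at row 208. So the real tips are about 35 mm higher than the reported TCP. I'll open and measure the tips against the depth.

Emit:
play_rows --increments '[{"wx": 0,"wy": 0,"wz": 0,"tx": -0.05,"ty": 0,"tz": 0,"fingers": -0.3},{"wx": 0,"wy": 0,"wz": 0,"tx": -0.05,"ty": 0,"tz": 0,"fingers": -0.1},{"wx": 0,"wy": 0,"wz": 0,"tx": -0.05,"ty": 0,"tz": 0,"fingers": -0.1},{"wx": 0,"wy": 0,"wz": 0,"tx": 0,"ty": 0,"tz": 0,"fingers": -0.1},{"wx": 0,"wy": 0,"wz": 0,"tx": 0,"ty": 0,"tz": 0,"fingers": -0.1},{"wx": 0,"wy": 0,"wz": 0,"tx": 0,"ty": 0,"tz": 0,"fingers": -0.1}]'

```text
time_s: 6.38
ee_pos: [0.6226, 0.1251, 0.2378]
ee_rot: [164.9, 89.8, -11.6]
contact_force: [-0.4, -0.8, 0.1]
finger_gap: 0.0424
```

```bash
python3 -c "
from h import *
plan([.622,.125,.17],-86.5,1)
im,d=get_image('side');W=cloud('side',d);p=np.array(get_state()['ee_pos'])
hsv=cv2.cvtColor(im,cv2.COLOR_BGR2HSV)
m=(d>0)&(abs(W[...,0]-p[0])<.03)&(abs(W[...,1]-p[1])<.05)&(W[...,2]>.24)&(W[...,2]<.32)
for s in(1,-1):
  q=W[m&((W[...,1]-p[1])*s>.008)];z=np.sort(q[:,2]);lo=q[q[:,2]<z[8]+.012];print(s,len(q),z[[0,3,8]],lo.min(0),lo.max(0),'tip off',z[3]-p[2])
cv2.imwrite('pics/side3.png',cv2.resize(im[140:240,290:420],None,fx=5,fy=5,interpolation=cv2.INTER_CUBIC))"
```

```text
pos [0.6226 0.1251 0.2378] phi -86.52 turn [-0.  -0.2 -0. ] q [  -9.2   31.5   -7.8   84.8    4.6   63.9 -104.5] F [-0.4 -0.8  0.1] gap 0.0424 t 6.38
{"tx":0.3390,"ty":0.0001,"tz":0.0038,"wx":-0.0000,"wy":-0.0005,"wz":-0.0001}
1 190 [0.26728305 0.27041538 0.27321087] [0.60922235 0.14619422 0.26728305] [0.6276565  0.15869767 0.28473609] tip off 0.032717255252964345
-1 163 [0.26761826 0.27394536 0.27967295] [0.612516   0.09158474 0.26761826] [0.63199779 0.10622151 0.29128108] tip off 0.036247235438601894
```

View pics/side3.png

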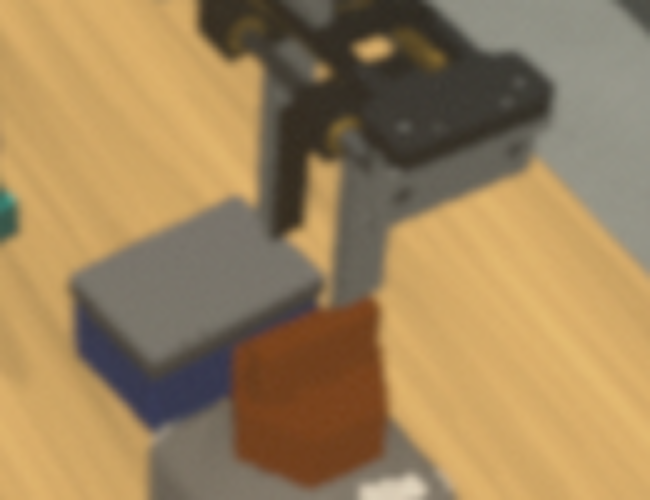

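The picture shows the open fingers straddling the bar, with tips at crop (285,235) and (355,305). They are about 31 mm above the reported TCP, and the lateral centring is good. I'll descend by that extra amount, watching the force.

Emit:
play_rows --increments '[{"wx": 0,"wy": -0.0002,"wz": 0,"tx": 0.08,"ty": 0,"tz": 0.002,"fingers": -0.1},{"wx": 0,"wy": -0.0002,"wz": 0,"tx": 0.08,"ty": 0,"tz": 0.002,"fingers": -0.1},{"wx": 0,"wy": 0,"wz": 0,"tx": 0.08,"ty": 0,"tz": 0,"fingers": -0.1},{"wx": 0,"wy": 0,"wz": 0,"tx": 0.03,"ty": 0,"tz": 0,"fingers": -0.1},{"wx": 0,"wy": 0,"wz": 0,"tx": 0,"ty": 0,"tz": 0,"fingers": -0.1},{"wx": 0,"wy": 0,"wz": 0,"tx": 0,"ty": 0,"tz": 0,"fingers": -0.1}]'

```text
time_s: 7.18
ee_pos: [0.6203, 0.1247, 0.1777]
ee_rot: [19.4, 89.8, -157.1]
contact_force: [0.4, -0.2, 0.6]
finger_gap: 0.0424
```

```bash
python3 -c "
from h import *
plan([.622,.125,.173],-86.5,1)"
```

```text
pos [0.6203 0.1247 0.1777] phi -86.51 turn [-0.   0.2 -0.1] q [  -9.3   34.6   -7.6   89.2    5.2   56.8 -105. ] F [ 0.4 -0.2  0.6] gap 0.0424 t 7.17
{"tx":0.0234,"ty":-0.0012,"tz":-0.0086,"wx":-0.0000,"wy":0.0006,"wz":-0.0002}
```

Emit:
play_rows --increments '[{"wx": 0,"wy": 0.0005,"wz": 0,"tx": 0.02,"ty": -0.001,"tz": -0.008,"fingers": -0.1},{"wx": 0,"wy": 0,"wz": 0,"tx": 0,"ty": 0,"tz": 0,"fingers": -1},{"wx": 0,"wy": 0,"wz": 0,"tx": 0,"ty": 0,"tz": 0,"fingers": -1},{"wx": 0,"wy": 0,"wz": 0,"tx": 0,"ty": 0,"tz": 0,"fingers": -1},{"wx": 0,"wy": 0,"wz": 0,"tx": 0,"ty": 0,"tz": 0,"fingers": -1}]' --squeeze 45

```text
time_s: 7.8
ee_pos: [0.6229, 0.1257, 0.1748]
ee_rot: [168.1, 89.9, -8.4]
contact_force: [0.8, 1.3, -0.5]
finger_gap: 0.0138
```

```bash
python3 -c "
from h import *
plan([.622,.125,.173],-86.5,1)"
```

```text
pos [0.6229 0.1257 0.1748] phi -86.5 turn [-0.  -0.1 -0. ] q [  -9.4   34.8   -7.6   89.4    5.3   56.1 -105.1] F [ 0.8  1.3 -0.5] gap 0.0138 t 7.8
{"tx":0.0091,"ty":0.0031,"tz":0.0047,"wx":-0.0000,"wy":-0.0003,"wz":-0.0001}
```

Emit:
play_rows --increments '[{"wx": 0,"wy": 0,"wz": 0,"tx": 0.02,"ty": 0,"tz": 0,"fingers": -1},{"wx": 0,"wy": 0,"wz": 0,"tx": 0.02,"ty": 0,"tz": 0,"fingers": -1},{"wx": 0,"wy": 0,"wz": 0,"tx": 0,"ty": 0,"tz": 0,"fingers": -1},{"wx": 0,"wy": 0,"wz": 0,"tx": 0,"ty": 0,"tz": 0,"fingers": -1}]' --squeeze 55

```text
time_s: 8.3
ee_pos: [0.623, 0.1256, 0.1698]
ee_rot: [171.2, 89.8, -5.3]
contact_force: [-2.4, 0.4, 6.6]
finger_gap: 0.0137
```

```bash
python3 -c "
from h import *
plan([.6225,.1255,.1663],-86.5,1)"
```

```text
pos [0.623  0.1256 0.1698] phi -86.51 turn [-0.  -0.2 -0. ] q [  -9.4   35.    -7.6   89.8    5.4   55.3 -105.2] F [-2.4  0.4  6.6] gap 0.0137 t 8.3
{"tx":0.0176,"ty":0.0004,"tz":0.0028,"wx":-0.0000,"wy":-0.0006,"wz":-0.0001}
```

Emit:
play_rows --increments '[{"wx": 0,"wy": 0,"wz": 0,"tx": 0.02,"ty": 0,"tz": 0,"fingers": -1},{"wx": 0,"wy": 0,"wz": 0,"tx": 0.008,"ty": 0,"tz": 0,"fingers": -1},{"wx": 0,"wy": 0,"wz": 0,"tx": 0.002,"ty": 0,"tz": 0,"fingers": -1},{"wx": 0,"wy": 0,"wz": 0,"tx": 0,"ty": 0,"tz": 0,"fingers": -1}]' --squeeze 55

```text
time_s: 8.8
ee_pos: [0.623, 0.1256, 0.1684]
ee_rot: [174.5, 89.7, -2.0]
contact_force: [-1.7, -0.0, 7.7]
finger_gap: 0.0138
```

```bash
python3 -c "
from h import *
plan([.6225,.1255,.1663],-86.5,1)"
```

```text
pos [0.623  0.1256 0.1684] phi -86.53 turn [-0.  -0.3 -0. ] q [  -9.4   35.    -7.6   90.     5.4   55.  -105.2] F [-1.7 -0.   7.7] gap 0.0138 t 8.8
{"tx":0.0103,"ty":0.0005,"tz":0.0028,"wx":-0.0001,"wy":-0.0009,"wz":-0.0001}
```

Emit:
play_rows --increments '[{"wx": 0,"wy": 0,"wz": 0,"tx": 0.02,"ty": 0,"tz": 0,"fingers": -1},{"wx": 0,"wy": 0,"wz": 0,"tx": 0.02,"ty": 0,"tz": 0,"fingers": -1}]' --squeeze 55

```text
time_s: 9.05
ee_pos: [0.6232, 0.1257, 0.1647]
ee_rot: [175.7, 89.5, -0.9]
contact_force: [-8.5, -2.3, 29.8]
finger_gap: 0.0132
```

```bash
python3 -c "
from h import *
plan([.6225,.1255,.1663],-86.5,1)"
```

```text
pos [0.6232 0.1257 0.1647] phi -86.54 turn [-0.  -0.5 -0. ] q [  -9.5   35.2   -7.5   90.4    5.5   54.4 -105.3] F [-8.5 -2.3 29.8] gap 0.0132 t 9.05
{"tx":-0.0080,"ty":0.0007,"tz":0.0037,"wx":-0.0001,"wy":-0.0013,"wz":-0.0001}
```

Emit:
play_rows --increments '[{"wx": 0,"wy": -0.0005,"wz": 0,"tx": -0.003,"ty": 0,"tz": 0,"fingers": -1},{"wx": -0.02,"wy": -0.0005,"wz": 0,"tx": 0.006,"ty": 0,"tz": 0,"fingers": -1},{"wx": -0.02,"wy": 0,"wz": 0,"tx": 0.006,"ty": 0,"tz": 0,"fingers": -1}]' --squeeze 55

```text
time_s: 9.43
ee_pos: [0.6242, 0.1257, 0.1678]
ee_rot: [154.4, 89.7, -7.4]
contact_force: [-3.7, -0.8, 8.4]
finger_gap: 0.0134
```

```bash
python3 -c "
from h import *
plan([.6225,.1255,.1663],-18.5,1);print(get_state()['moment'])"
```

```text
pos [0.6242 0.1257 0.1678] phi -71.77 turn [-53.3  -0.2  -0.3] q [ -7.   35.4 -11.6  89.8   8.3  55.4 -93. ] F [-3.7 -0.8  8.4] gap 0.0134 t 9.43
{"tx":0.0073,"ty":-0.0017,"tz":0.0086,"wx":-0.1480,"wy":-0.0006,"wz":-0.0008}
[-0.19800948  0.9708842  -0.14274939]
```

Emit:
play_rows --increments '[{"wx": -0.02,"wy": 0,"wz": 0,"tx": 0.012,"ty": 0,"tz": 0.004,"fingers": -1},{"wx": -0.02,"wy": 0,"wz": 0,"tx": 0.01,"ty": 0,"tz": 0.003,"fingers": -1},{"wx": -0.02,"wy": 0,"wz": 0,"tx": 0.01,"ty": 0,"tz": 0,"fingers": -1}]' --squeeze 55

```text
time_s: 9.8
ee_pos: [0.6246, 0.1255, 0.1658]
ee_rot: [140.1, 89.4, 0.6]
contact_force: [-4.1, 0.6, 10.3]
finger_gap: 0.0137
```

```bash
python3 -c "
from h import *
plan([.6225,.1255,.1663],-18.5,1);print(get_state()['moment'])"
```

```text
pos [0.6246 0.1255 0.1658] phi -49.54 turn [-31.   -0.4  -0.5] q [ -3.4  35.9 -17.6  90.1  12.7  55.4 -74.6] F [-4.1  0.6 10.3] gap 0.0137 t 9.8
{"tx":-0.0024,"ty":-0.0068,"tz":0.0078,"wx":-0.0862,"wy":-0.0010,"wz":-0.0015}
[ 0.14106695  0.99666163 -0.09190155]
```

Emit:
play_rows --increments '[{"wx": -0.021,"wy": -0.0005,"wz": -0.0005,"tx": 0.007,"ty": -0.003,"tz": 0.004,"fingers": -1},{"wx": -0.021,"wy": -0.0005,"wz": -0.0005,"tx": 0.007,"ty": -0.003,"tz": 0.003,"fingers": -1},{"wx": -0.021,"wy": 0,"wz": 0,"tx": 0.008,"ty": -0.002,"tz": 0.002,"fingers": -1},{"wx": -0.019,"wy": 0,"wz": 0,"tx": 0.008,"ty": 0,"tz": 0,"fingers": -1}]' --squeeze 55

```text
time_s: 10.3
ee_pos: [0.6254, 0.1259, 0.1662]
ee_rot: [114.3, 89.4, 5.1]
contact_force: [-4.8, -0.2, 9.5]
finger_gap: 0.0135
```

```bash
python3 -c "
from h import *
plan([.6225,.1255,.1663],-18.5,1);print(get_state()['moment'])"
```

```text
pos [0.6254 0.1259 0.1662] phi -19.16 turn [-0.7 -0.3 -0.6] q [  1.4  37.  -25.9  89.8  18.5  56.9 -49.2] F [-4.8 -0.2  9.5] gap 0.0135 t 10.3
{"tx":-0.0007,"ty":-0.0128,"tz":0.0065,"wx":-0.0018,"wy":-0.0007,"wz":-0.0016}
[-0.18726492  1.22311454 -0.21407987]
```

Emit:
play_rows --increments '[{"wx": 0,"wy": 0,"wz": 0,"tx": 0,"ty": -0.008,"tz": 0.003,"fingers": -1},{"wx": 0,"wy": 0,"wz": 0,"tx": -0.02,"ty": 0,"tz": 0,"fingers": -1},{"wx": 0,"wy": 0,"wz": 0,"tx": -0.04,"ty": 0,"tz": 0,"fingers": -1},{"wx": 0,"wy": 0,"wz": 0,"tx": -0.04,"ty": 0,"tz": 0,"fingers": -1},{"wx": 0,"wy": 0,"wz": 0,"tx": 0,"ty": 0,"tz": 0,"fingers": -1}]' --squeeze 55

```text
time_s: 10.92
ee_pos: [0.625, 0.1251, 0.1883]
ee_rot: [113.8, 89.2, 4.6]
contact_force: [-0.2, -0.2, -1.8]
finger_gap: 0.0134
```

```bash
python3 -c "
from h import *
plan([.6225,.1255,.25],-18.5,3);print(get_state()['moment'])"
```

```text
pos [0.625  0.1251 0.1883] phi -19.17 turn [-0.7 -0.3 -0.8] q [  1.7  35.6 -26.3  88.6  17.8  59.1 -48.5] F [-0.2 -0.2 -1.8] gap 0.0134 t 10.93
{"tx":-0.1029,"ty":-0.0028,"tz":0.0001,"wx":-0.0006,"wy":-0.0003,"wz":-0.0007}
{"tx":-0.1029,"ty":-0.0033,"tz":0.0002,"wx":-0.0006,"wy":-0.0003,"wz":-0.0007}
{"tx":-0.1029,"ty":-0.0037,"tz":0.0004,"wx":-0.0006,"wy":-0.0003,"wz":-0.0007}
[ 0.02474125 -0.0482222  -0.00440964]
```

It's free: the force is now just about the cap's weight. I'll lift.

Emit:
play_rows --increments '[{"wx": -0.0006,"wy": -0.0003,"wz": -0.0007,"tx": -0.09,"ty": 0,"tz": 0,"fingers": -1},{"wx": -0.0006,"wy": -0.0003,"wz": -0.0007,"tx": -0.11,"ty": 0,"tz": 0,"fingers": -1},{"wx": -0.0006,"wy": -0.0003,"wz": -0.0007,"tx": -0.1,"ty": 0,"tz": 0,"fingers": -1},{"wx": 0,"wy": 0,"wz": 0,"tx": 0,"ty": 0,"tz": 0,"fingers": -1},{"wx": 0,"wy": 0,"wz": 0,"tx": 0,"ty": 0,"tz": 0,"fingers": -1}]' --squeeze 55

```text
time_s: 11.55
ee_pos: [0.6223, 0.1236, 0.2457]
ee_rot: [-52.3, 89.6, -160.8]
contact_force: [-0.1, -0.2, -1.6]
finger_gap: 0.0137
```

Run:
```python
from h import *
plan([.4493,.266,.2],5,8)
im,d=get_image('side');W=cloud('side',d)
hsv=cv2.cvtColor(im,cv2.COLOR_BGR2HSV)
og=(hsv[...,0]<22)&(hsv[...,1]>180)&(d>0)&(W[...,2]>.15)&(W[...,0]>.5);q=W[og]
print(len(q),q.min(0),q.max(0))
cv2.imwrite('pics/side4.png',cv2.resize(im[130:310,220:440],None,fx=3,fy=3,interpolation=cv2.INTER_CUBIC))
```

```text
pos [0.6223 0.1236 0.2457] phi -18.5 turn [-23.5   0.2   0.4] q [  2.2  33.3 -27.4  83.2  15.8  67.8 -46. ] F [-0.1 -0.2 -1.6] gap 0.0137 t 11.55
{"tx":0.0291,"ty":-0.1306,"tz":-0.0502,"wx":-0.0082,"wy":0.0001,"wz":0.0001}
{"tx":0.0290,"ty":-0.1279,"tz":-0.0568,"wx":-0.0082,"wy":0.0001,"wz":0.0001}
{"tx":0.0289,"ty":-0.1248,"tz":-0.0633,"wx":-0.0082,"wy":0.0001,"wz":0.0001}
{"tx":0.0288,"ty":-0.1214,"tz":-0.0696,"wx":-0.0082,"wy":0.0001,"wz":0.0001}
{"tx":0.0288,"ty":-0.1177,"tz":-0.0757,"wx":-0.0082,"wy":0.0001,"wz":0.0001}
{"tx":0.0287,"ty":-0.1137,"tz":-0.0816,"wx":-0.0082,"wy":0.0001,"wz":0.0001}
{"tx":0.0287,"ty":-0.1094,"tz":-0.0873,"wx":-0.0082,"wy":0.0001,"wz":0.0001}
{"tx":0.0286,"ty":-0.1048,"tz":-0.0928,"wx":-0.0082,"wy":0.0001,"wz":0.0001}
671 [0.58447371 0.09015587 0.24276208] [0.65178558 0.15337794 0.30781863]
```

View pics/side4.png

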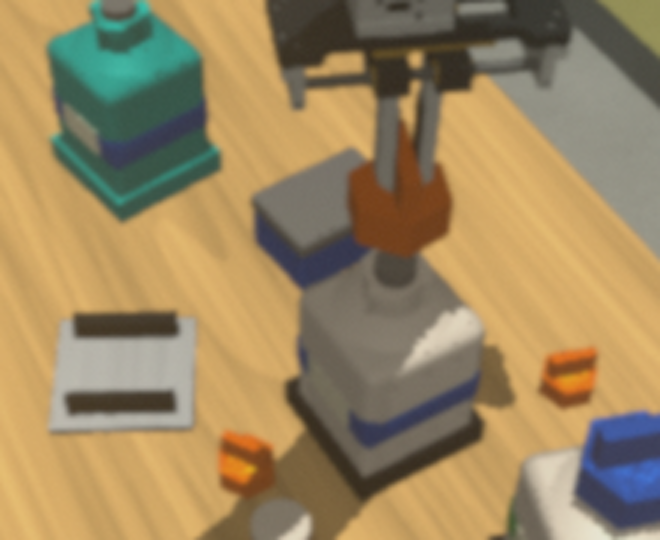

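The cap is held upright at crop (400,210), clear of the neck with the valve showing. The rest (crop 125,370) is clear. I'll move over it.

Emit:
play_rows --increments '[{"wx": -0.008,"wy": 0,"wz": 0,"tx": 0,"ty": -0.11,"tz": -0.04,"fingers": -1},{"wx": -0.008,"wy": 0,"wz": 0,"tx": 0,"ty": -0.128,"tz": -0.057,"fingers": -1},{"wx": -0.008,"wy": 0,"wz": 0,"tx": 0,"ty": -0.125,"tz": -0.063,"fingers": -1},{"wx": -0.008,"wy": 0,"wz": 0,"tx": 0,"ty": -0.121,"tz": -0.07,"fingers": -1},{"wx": -0.008,"wy": 0,"wz": 0,"tx": 0.03,"ty": -0.118,"tz": -0.076,"fingers": -1},{"wx": -0.008,"wy": 0,"wz": 0,"tx": 0.06,"ty": -0.1,"tz": -0.075,"fingers": -1},{"wx": -0.008,"wy": 0,"wz": 0,"tx": 0.06,"ty": -0.07,"tz": -0.06,"fingers": -1},{"wx": -0.004,"wy": 0,"wz": 0,"tx": 0.03,"ty": -0.04,"tz": -0.04,"fingers": -1},{"wx": 0,"wy": 0,"wz": 0,"tx": 0,"ty": 0,"tz": 0,"fingers": -1},{"wx": 0,"wy": 0,"wz": 0,"tx": 0,"ty": 0,"tz": 0,"fingers": -1}]'

```text
time_s: 12.85
ee_pos: [0.4685, 0.2453, 0.2019]
ee_rot: [-70.3, 88.9, -156.7]
contact_force: [-0.9, 0.2, -2.0]
finger_gap: 0.0134
```

```bash
python3 -c "
from h import *
plan([.4493,.266,.12],4.9,4)"
```

```text
pos [0.4685 0.2453 0.2019] phi 3.64 turn [-1.3  0.3  1. ] q [ -7.1  28.  -34.8 102.5  18.4  56.3 -45.7] F [-0.9  0.2 -2. ] gap 0.0134 t 12.85
{"tx":0.1025,"ty":-0.0205,"tz":-0.0279,"wx":-0.0009,"wy":0.0002,"wz":0.0007}
{"tx":0.1025,"ty":-0.0208,"tz":-0.0279,"wx":-0.0009,"wy":0.0002,"wz":0.0007}
{"tx":0.1024,"ty":-0.0211,"tz":-0.0278,"wx":-0.0009,"wy":0.0002,"wz":0.0007}
{"tx":0.1024,"ty":-0.0214,"tz":-0.0278,"wx":-0.0009,"wy":0.0002,"wz":0.0007}
```

Emit:
play_rows --increments '[{"wx": -0.001,"wy": 0.0003,"wz": 0.0007,"tx": 0.08,"ty": -0.02,"tz": -0.028,"fingers": -1},{"wx": -0.001,"wy": 0.0003,"wz": 0.0007,"tx": 0.12,"ty": -0.021,"tz": -0.028,"fingers": -1},{"wx": -0.001,"wy": 0.0002,"wz": 0.0007,"tx": 0.12,"ty": -0.021,"tz": -0.028,"fingers": -1},{"wx": -0.001,"wy": 0,"wz": 0.0007,"tx": 0.12,"ty": -0.021,"tz": -0.028,"fingers": -1},{"wx": 0,"wy": 0,"wz": 0,"tx": 0.04,"ty": 0,"tz": 0,"fingers": -1},{"wx": 0,"wy": 0,"wz": 0,"tx": 0,"ty": 0,"tz": 0,"fingers": -1},{"wx": 0,"wy": 0,"wz": 0,"tx": 0,"ty": 0,"tz": 0,"fingers": -1}]'

```text
time_s: 13.72
ee_pos: [0.4585, 0.264, 0.1065]
ee_rot: [92.5, 89.4, 6.8]
contact_force: [0.1, 0.6, -2.0]
finger_gap: 0.0135
```

```bash
cat > m.py <<'E'
from h import *
plan([.4493,.266,.06],4.9,2)
p=np.array(get_state()['ee_pos'])
for n in('side','top'):
    im,d=get_image(n);W=cloud(n,d)
    hsv=cv2.cvtColor(im,cv2.COLOR_BGR2HSV)
    og=(hsv[...,0]<22)&(hsv[...,1]>180)&(d>0)&(np.hypot(W[...,0]-p[0],W[...,1]-p[1])<.07)&(abs(W[...,2]-p[2]-.02)<.05)
    og=cv2.erode(og.astype(np.uint8),np.ones((2,2)))>0
    q=W[og];print(n,len(q))
    if len(q)>20:
        zc=p[2]+.0262
        t=q[abs(q[:,2]-zc+.001)<.005];print(' hextop',len(t),rect(t),t.mean(0).round(4))
        b=q[q[:,2]>zc+.006]
        if len(b)>20:
            r=cv2.fitLine(b[:,:2].astype(np.float32),cv2.DIST_HUBER,0,.01,.01).ravel()
            u=np.array([np.cos(np.radians(95)),np.sin(np.radians(95))]);s=(b[:,:2]-p[:2])@u
            print(' bar',len(b),rect(b),np.degrees(np.arctan2(r[1],r[0])),'along-bar range rel TCP',np.percentile(s,[1,99]).round(4))
        s=(q[:,:2]-p[:2])@np.array([[np.cos(a),np.sin(a)] for a in np.radians([95,5])]).T
        print(' ext bar-dir',np.percentile(s[:,0],[1,99]).round(4),'perp',np.percentile(s[:,1],[1,99]).round(4),'z',np.percentile(q[:,2],[1,99]).round(3))
    cv2.imwrite(f'pics/m_{n}.png',im)
E
python3 m.py
```

```text
pos [0.4585 0.264  0.1065] phi 4.34 turn [-0.6 -0.  -0.6] q [-12.8  33.9 -30.5 110.3  25.6  42.  -54. ] F [ 0.1  0.6 -2. ] gap 0.0135 t 13.72
{"tx":0.1160,"ty":-0.0238,"tz":-0.0066,"wx":-0.0008,"wy":-0.0000,"wz":-0.0008}
{"tx":0.1161,"ty":-0.0231,"tz":-0.0067,"wx":-0.0008,"wy":-0.0000,"wz":-0.0008}
side 420
 hextop 205 (array([452.2, 253.4]), array([41.4, 63.3]), 67.8) [0.4504 0.2497 0.132 ]
 bar 69 (array([456.2, 251.1]), array([14.2, 33.1]), 9.6) 83.465 along-bar range rel TCP [-0.0289  0.0013]
 ext bar-dir [-0.034   0.0161] perp [-0.0341  0.0246] z [0.103 0.168]
top 0
```

Emit:
play_rows --increments '[{"wx": -0.0008,"wy": 0,"wz": -0.0008,"tx": 0.06,"ty": -0.023,"tz": 0,"fingers": -1},{"wx": -0.0008,"wy": 0,"wz": -0.0008,"tx": 0.1,"ty": -0.023,"tz": 0,"fingers": -1},{"wx": 0,"wy": 0,"wz": 0,"tx": 0.08,"ty": 0,"tz": 0,"fingers": -1},{"wx": 0,"wy": 0,"wz": 0,"tx": 0.03,"ty": 0,"tz": 0,"fingers": -1},{"wx": 0,"wy": 0,"wz": 0,"tx": 0,"ty": 0,"tz": 0,"fingers": -1},{"wx": 0,"wy": 0,"wz": 0,"tx": 0,"ty": 0,"tz": 0,"fingers": -1}]'

```text
time_s: 14.58
ee_pos: [0.4501, 0.2637, 0.0506]
ee_rot: [121.7, 89.8, 36.7]
contact_force: [0.0, -0.3, -1.1]
finger_gap: 0.0135
```

```bash
sed -i 's/^plan.*/plan([.4493,.2645,.045],4.9,1)/' m.py; python3 m.py
```

```text
pos [0.4501 0.2637 0.0506] phi 4.92 turn [ 0.  -0.1 -0.1] q [-15.5  38.3 -27.2 113.5  29.7  34.9 -57.4] F [ 0.  -0.3 -1.1] gap 0.0135 t 14.57
{"tx":0.0280,"ty":-0.0036,"tz":-0.0040,"wx":0.0001,"wy":-0.0002,"wz":-0.0004}
side 374
 hextop 194 (array([446.2, 252.4]), array([41.6, 64.3]), 67.0) [0.4436 0.2486 0.0762]
 bar 70 (array([451.6, 250.4]), array([35.1, 13.9]), 84.0) 86.4226 along-bar range rel TCP [-0.0294  0.0029]
 ext bar-dir [-0.0341  0.0162] perp [-0.0323  0.0267] z [0.05  0.112]
top 0
```

```bash
python3 -c "
import cv2
im=cv2.imread('pics/m_side.png');cv2.imwrite('pics/m5.png',cv2.resize(im[180:300,190:330],None,fx=5,fy=5,interpolation=cv2.INTER_CUBIC))"
```

```text
(no output)
```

View pics/m5.png

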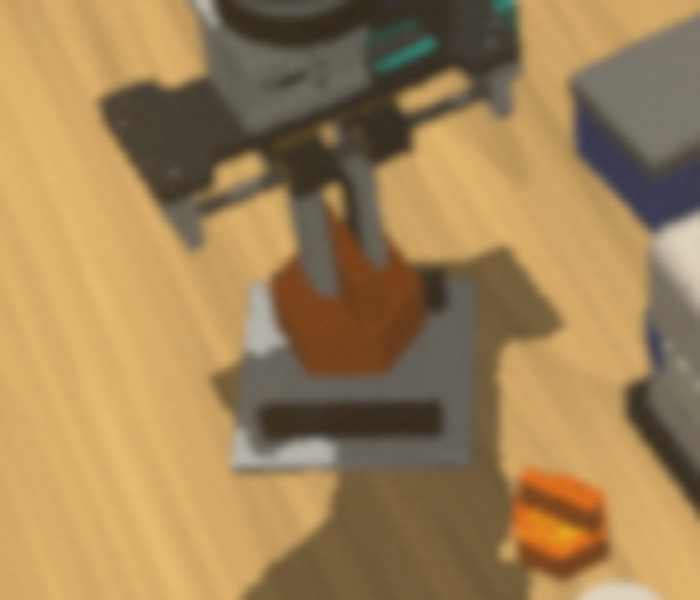

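The cap's front flat (crop 310–385, row 375) is parallel to the near jaw (row 415), and the cap is centred on it (column 350 for both). I'll lower it.

Emit:
play_rows --increments '[{"wx": 0,"wy": 0,"wz": 0,"tx": 0.03,"ty": -0.003,"tz": -0.004,"fingers": -1},{"wx": 0,"wy": 0,"wz": 0,"tx": 0.035,"ty": 0,"tz": 0,"fingers": -1},{"wx": 0,"wy": 0,"wz": 0,"tx": 0.03,"ty": 0,"tz": 0,"fingers": -1},{"wx": 0,"wy": 0,"wz": 0,"tx": 0.025,"ty": 0,"tz": 0,"fingers": -1},{"wx": 0,"wy": 0,"wz": 0,"tx": 0,"ty": 0,"tz": 0,"fingers": -1}]'

```text
time_s: 15.3
ee_pos: [0.4498, 0.2646, 0.0254]
ee_rot: [118.2, 89.8, 33.1]
contact_force: [0.0, -0.1, -1.4]
finger_gap: 0.0135
```

```bash
python3 -c "
from h import *
plan([.4493,.2645,.0148],4.9,1)"
```

```text
pos [0.4498 0.2646 0.0254] phi 4.9 turn [-0.  -0.1 -0.2] q [-17.   40.5 -25.1 114.3  31.7  31.7 -59.3] F [ 0.  -0.1 -1.4] gap 0.0135 t 15.3
{"tx":0.0528,"ty":-0.0029,"tz":0.0005,"wx":-0.0000,"wy":-0.0003,"wz":-0.0005}
```

Emit:
play_rows --increments '[{"wx": 0,"wy": 0,"wz": 0,"tx": 0.025,"ty": 0,"tz": 0,"fingers": -1},{"wx": 0,"wy": 0,"wz": 0,"tx": 0.018,"ty": 0,"tz": 0,"fingers": -1},{"wx": 0,"wy": 0,"wz": 0,"tx": 0.01,"ty": 0,"tz": 0,"fingers": -1},{"wx": 0,"wy": 0,"wz": 0,"tx": 0,"ty": 0,"tz": 0,"fingers": -1}]'

```text
time_s: 15.8
ee_pos: [0.4502, 0.2649, 0.0148]
ee_rot: [113.0, 89.7, 27.9]
contact_force: [-1.0, -0.2, -0.8]
finger_gap: 0.0135
```

```bash
python3 -c "
from h import *
plan([.4493,.2645,.0148],4.9,1)"
```

```text
pos [0.4502 0.2649 0.0148] phi 4.9 turn [ 0.  -0.1 -0.2] q [-17.7  41.5 -24.1 114.6  32.5  30.3 -60.1] F [-1.  -0.2 -0.8] gap 0.0135 t 15.8
{"tx":0.0000,"ty":-0.0046,"tz":0.0015,"wx":0.0000,"wy":-0.0003,"wz":-0.0007}
```

Nearly in contact. I'll press lightly until the force rises.

Emit:
play_rows --increments '[{"wx": 0,"wy": 0,"wz": 0,"tx": 0.008,"ty": 0,"tz": 0,"fingers": -1},{"wx": 0,"wy": 0,"wz": 0,"tx": 0.008,"ty": 0,"tz": 0,"fingers": -1}]'

```text
time_s: 16.05
ee_pos: [0.4503, 0.2649, 0.0147]
ee_rot: [92.6, 89.7, 7.5]
contact_force: [-3.8, -3.4, 19.0]
finger_gap: 0.0138
```

```bash
python3 -c "
from h import *
plan([.4493,.2645,.0148],4.9,1)"
```

```text
pos [0.4503 0.2649 0.0147] phi 4.88 turn [-0.  -0.  -0.3] q [-17.9  41.4 -24.  114.7  32.7  30.2 -60.3] F [-3.8 -3.4 19. ] gap 0.0138 t 16.05
{"tx":-0.0006,"ty":-0.0053,"tz":0.0013,"wx":-0.0000,"wy":-0.0000,"wz":-0.0010}
```

It is seated (19 N at the expected height). I'll release and retreat.

Emit:
play_rows --increments '[{"wx": 0,"wy": 0,"wz": 0,"tx": 0,"ty": 0,"tz": 0,"fingers": -1},{"wx": 0,"wy": 0,"wz": 0,"tx": 0,"ty": 0,"tz": 0,"fingers": -0.3},{"wx": 0,"wy": 0,"wz": 0,"tx": 0,"ty": 0,"tz": 0,"fingers": -0.1},{"wx": 0,"wy": 0,"wz": 0,"tx": 0,"ty": 0,"tz": 0,"fingers": -0.1},{"wx": 0,"wy": 0,"wz": 0,"tx": -0.05,"ty": 0,"tz": 0,"fingers": -0.1},{"wx": 0,"wy": 0,"wz": 0,"tx": -0.1,"ty": 0,"tz": 0,"fingers": -0.1},{"wx": 0,"wy": 0,"wz": 0,"tx": -0.15,"ty": 0,"tz": 0,"fingers": -0.1},{"wx": 0,"wy": 0,"wz": 0,"tx": -0.2,"ty": 0,"tz": 0,"fingers": -0.1},{"wx": 0,"wy": 0,"wz": 0,"tx": -0.2,"ty": 0,"tz": 0,"fingers": -0.1},{"wx": 0,"wy": 0,"wz": 0,"tx": -0.1,"ty": 0,"tz": 0,"fingers": -0.1}]' --squeeze 20

```text
time_s: 17.3
ee_pos: [0.4485, 0.2647, 0.1809]
ee_rot: [94.7, 89.7, 9.7]
contact_force: [0.2, -0.1, 0.3]
finger_gap: 0.0419
```

Emit:
play_rows --increments '[{"wx": 0,"wy": 0,"wz": 0,"tx": -0.05,"ty": 0.1,"tz": 0.1,"fingers": -0.1},{"wx": 0,"wy": 0,"wz": 0,"tx": -0.05,"ty": 0.15,"tz": 0.1,"fingers": -0.1},{"wx": 0,"wy": 0,"wz": 0,"tx": 0,"ty": 0.15,"tz": 0.1,"fingers": -0.1},{"wx": 0,"wy": 0,"wz": 0,"tx": 0,"ty": 0.1,"tz": 0.1,"fingers": -0.1},{"wx": 0,"wy": 0,"wz": 0,"tx": 0,"ty": 0,"tz": 0,"fingers": -0.1},{"wx": 0,"wy": 0,"wz": 0,"tx": 0,"ty": 0,"tz": 0,"fingers": -0.1}]'

```text
time_s: 18.05
ee_pos: [0.5571, 0.1943, 0.2085]
ee_rot: [112.1, 89.4, 27.3]
contact_force: [-0.6, -0.5, 0.3]
finger_gap: 0.0424
```

Run:
```python
from h import *
s=get_state();print(s['ee_pos'],s['contact_force'],s['time_s'])
C=np.array([.4493,.266])
out=[]
for n in('side','top'):
    im,d=get_image(n);W=cloud(n,d)
    hsv=cv2.cvtColor(im,cv2.COLOR_BGR2HSV)
    og=(hsv[...,0]<22)&(hsv[...,1]>180)&(d>0)&(np.hypot(W[...,0]-C[0],W[...,1]-C[1])<.07)&(W[...,2]>.03)
    q=W[og];print(n,len(q))
    if len(q)>20:
        b=q[q[:,2]>.066];print(' bar',len(b),rect(b),b.mean(0).round(4),np.percentile(q[:,2],99))
        r=cv2.fitLine(b[:,:2].astype(np.float32),cv2.DIST_HUBER,0,.01,.01).ravel();print(np.degrees(np.arctan2(r[1],r[0])))
        h=q[(q[:,2]<.045)];print(' hex',len(h),rect(h),np.percentile(h[:,2],[5,50,95]).round(4))
a,_=get_image('side');b,_=get_image('top')
f=lambda x:cv2.resize(x,None,fx=3,fy=3,interpolation=cv2.INTER_CUBIC)
cv2.imwrite('pics/fin.png',np.hstack([f(a[190:300,200:330]),f(b[240:350,210:340])]))
```

```text
[0.55706942 0.19434622 0.20847697] [-0.59501448 -0.54866851  0.33133457] 18.05
side 555
 bar 124 (array([448.6, 266.9]), array([13.7, 63.1]), 5.0) [0.4481 0.2633 0.0739] 0.07671082958532681
-85.282005
 hex 360 (array([448.4, 264.3]), array([68.8, 65.5]), 81.4) [0.0328 0.0405 0.0435]
top 440
 bar 138 (array([451.1, 265.2]), array([13.8, 60.2]), 5.5) [0.4513 0.2645 0.0732] 0.07778108113574726
-85.06334
 hex 298 (array([449.7, 267.2]), array([63.6, 63.5]), 64.5) [0.0355 0.0392 0.0428]
```

View pics/fin.png

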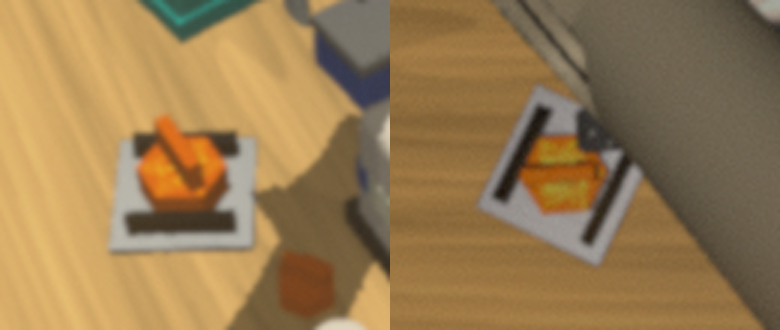

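The cap sits flat between the jaws (side crop 182,170; top crop 562,173). Its centre is within about 2 mm of the rest centre and the bar is at 95°, which puts it 120° from the jaw axis. The hex top is at z≈0.040 and the gripper is clear. Handing in.

```bash
python3 -c "
from bench import *
print(close_job())"
```

```text
the job is handed in; nothing more can be done
None
```

I opened the jug with the orange cap, parked the cap in the steel rest and handed the job in at about 18 s of the 48 s allowed. The hand-in gives no verdict, so what follows is from my own readings.

- **Opening:** I pressed the cap 7 to 9 mm, turned it about 67° anticlockwise, and lifted it straight off. The force then read about 1.6 N downwards, roughly the weight of the cap alone.
- **Parking:** I lowered it between the jaws until it seated, with the force reading 19 N at the expected height. Then I released it and moved away.
- **Last checks, from both cameras:**
  - The cap centre is within about 2 mm of the middle of the rest.
  - The bar is at 95°, 120° from the jaws, so a pair of flats is parallel to them.
  - The hex top is about 40 mm above the table, which means it sits flat on the plate.
  - The gripper is clear and reads almost no force.
- **What disagreed:**
  - The reported TCP was about 31 mm lower than the real fingertips. My first grip therefore closed on nothing above the bar; I measured the offset with the depth camera and gripped again.
  - While finding the depth, I briefly pressed the cap to the valve's stop with about 30 N.
- **Not re-measured:** I did not check the rack, jar, tip box or the blue-capped jug again at the end. The planned paths cleared them, and I saw no unexpected contact forces.

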